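# Load two packing-tape rolls onto the roll hanger

## Task

At the meal-packing table, take the roll hanger off its plywood stand and run its prong through both of the large packing-tape rolls that stand in line in their cradle (not the small rolls). Lift the two out together and put the hanger back on its stand, its cross bar resting level in the notches with both rolls hanging freely from the prong, and let go.

Things in the scene. Friction and masses are not known exactly. Their poses are not given: they have to be found in the camera images.
- hanger_grip (a point): Centre of the grip block (28x28, 48 tall) of a C-shaped 400 g hanger; z up, x where the prong points (away from the robot), y along its flat bar (220x30, 12 thick, underside 36 below this point). An upright at x=-82 to -74 goes down from the bar's arm to the prong: 14 dia, axis 95 below this point, from x=-74 to its free tip at +78, tip turned up 6. Clear height prong to bar 52. Sizes mm.
- roll_a_center (a point): Centre of the hole of the nearer large tape roll: ring 96 mm outside, hole 76, 36 wide, 100 g; x = hole axis, level, pointing away from the robot (y, z may be turned about it). Stands on edge in a fixed cradle, centre 58 above the table, cradle top 24 below that; lifts straight out. Hung, its centre is 31 mm and its underside 79 mm below the prong's axis.
- roll_b_center (a point): Centre of the hole of the farther large tape roll, the same as roll a, in the same cradle on the same hole axis, 40 mm along x from roll a (4 mm between them). Both holes are open from either end. Another cradle with two small rolls (62 mm outside) is a bystander.
- stand: Fixed plywood stand; origin on the table under its centre, z up, x as the hanger's at start. Two uprights at y=-77.5 and +77.5 mm (15 thick, 84 along x, 140 between), open in front, behind and above. The bar rests on them 154 above the table (grip centre at 190) in notches 54 wide along x, centred on x=0, with lips 9 high. Base plate 6 thick; hung rolls clear it by 10.
Mind the look-alikes: they are no part of the job. Leave any purple or turquoise look-alike of the part that bears hanger_grip alone.

How it is judged:
On the way:
1. both large rolls hang on the prong, lifted clear of the cradle together (x of roll_a_center in the frame of hanger_grip between -0.065 and 0.065 m and y of roll_a_center in the frame of hanger_grip between -0.025 and 0.025 m and z of roll_a_center in the frame of hanger_grip between -0.141 and -0.111 m and x of roll_b_center in the frame of hanger_grip between -0.065 and 0.065 m and y of roll_b_center in the frame of hanger_grip between -0.025 and 0.025 m and z of roll_b_center in the frame of hanger_grip between -0.141 and -0.111 m and height (world z) of each of roll_a_center, roll_b_center above 0.1 m), for 0.2 s.
At the end, for the whole second after the job is handed in: At rest: the hanger's bar in the stand's notches (grip centre within 20 mm of the stand's centre along its x, 30 mm along y, 10 mm in height, tilt under 10 deg); both large rolls hang on the prong (centres within 65 mm of the grip along x, 25 mm along y, 111 to 141 mm below it) (x of roll_a_center in the frame of hanger_grip between -0.065 and 0.065 m and y of roll_a_center in the frame of hanger_grip between -0.025 and 0.025 m and z of roll_a_center in the frame of hanger_grip between -0.141 and -0.111 m and x of roll_b_center in the frame of hanger_grip between -0.065 and 0.065 m and y of roll_b_center in the frame of hanger_grip between -0.025 and 0.025 m and z of roll_b_center in the frame of hanger_grip between -0.141 and -0.111 m and x of hanger_grip in the frame of stand between -0.02 and 0.02 m and y of hanger_grip in the frame of stand between -0.03 and 0.03 m and z of hanger_grip in the frame of stand between 0.18 and 0.2 m and angle between hanger_grip's own z axis and vertical below 0.17 rad and linear speed of each of hanger, roll_a, roll_b below 0.03 m/s); the robot touches nothing.
It also fails if it takes over 58 s, if anything falls off the work surface, if the arm or the gripper's body presses on something with over 40 N, if the wrist force passes 120 N, or if a joint passes its speed limit or range.

## Robot

A 7-joint arm with a two-finger parallel gripper is mounted at the origin on the work surface. World frame = base frame: x ahead of the robot, y to its left, z up, the work surface at z = 0. Lengths are in m, angles in rad, forces in N, time in s.
With the tool pointing down it reaches from about 0.35 to 0.9 m from the base axis. Payload 8.1 kg.
Tool frame: the origin (TCP) lies on the centre line of the jaws, within the pads' length; the fingertips stand 14 mm ahead of it and the grasp point (between the pads) lies 5 mm behind it; z points along the fingers, y is the direction in which the jaws open and shut (so a half turn about z gives the same grasp; the last joint's range is limited). The gripper opens to 92 mm and grips with 3 to 60 N. Pads are 19 mm wide; open, the fingers measure 130 mm over their backs; the gripper's body (75 mm by 190 mm) begins 47 mm behind the grasp point.
Start: joints at [-1.242, 0.434, 0.025, 1.573, -0.012, 1.134, -0.075], TCP at [0.262, 0.568, 0.241] pointing down, gripper open.
Joint ranges: [-2.62, 2.62], [-0.44, 2.09], [-1.27, 1.32], [0.08, 2.57], [-1.32, 4.46], [0.12, 2], [-2.74, 2.74]. Speed limits (rad/s): [2.22, 2.22, 3.01, 3.01, 3.14, 3.14, 3.14].

## Interface

Orientations are given as a rotation vector (axis times angle).
In Python, from cell import arm, optics gives the robot as it stands.
- The arm moves only by the shell command python3 -m creep 'ROWS' [FORCE]. ROWS is JSON, a list of rows, each an object with "translation": the shift along the tool's x, y, z in m, a list of three; "rot": the turn, a rotation vector about the tool's x, y, z in degrees, a list of three; "jaw": the finger opening in m, from 0 to 0.0918. In form: [{"translation": [x, y, z], "rot": [wx, wy, wz], "jaw": jaw}, ...]. A call has 1 to 12 rows; each row shifts and turns the commanded pose from where the row before left it, along the tool's axes as they then stand; what a row does not reach is not made up. A row lasts 1/12 s, in which the tool goes at most 41.7 mm and 7.16 degrees, less where a joint would pass 70% of its speed; a pose out of reach is approached as far as the arm can. A call is refused whole if a number of a shift passes 0.0417 or a number of a turn 7.16, either way. A call with a gripper value outside its range is refused whole. The fingers move at their own pace and stop on an object; FORCE is the grip in N (left out, the last holds). Time passes only in rows, so rows that do not move let the fingers close. It gives the time, the measured TCP pose, the force and the opening at its end, in the units of the state.
- arm.observe(): the state, without advancing time (a new reading comes with each control period).
- optics.get_image(name): name is "side" or "top" or "wrist"; returns the picture (384x512x3 uint8, red, green, blue); there is no depth.
- optics.camera_info(name): a dict with "fx", "fy", "cx", "cy" (pixels), "R" (3x3) and "t" (3): a world point X has camera coordinates R X + t. Camera axes: x right, y down, z forward; pixel columns grow to the right and rows downward; lengths in m; the calibration is good to about 2 mm. The wrist camera is an equidistant fisheye: a pixel r from the principal point sees the ray r / f radians off the axis. A picture is of the moment at which its call begins: read the wrist's pose just before it. camera_info takes no time and is no camera call; for the wrist camera it gives the pose at the moment of the call.
- arm.sign_off(): hands the job in, once; it reports no verdict.
Trained networks look in the newest picture that a camera, given by its name, has taken for a name from the list of things; names that differ only in an ending like _2 or _b are one class to them, and where a whole thing is asked for, a point or a joint stands for the part that bears it (a point fixed in the world has none). Each returns a list of dicts, best first, with "score" (0 to 1); they miss things now and then, are a little off and sometimes report something else, mostly with a low value. They report only what shows in the picture. A call takes as long as a camera call. They do not tell look-alikes from the thing itself.
- optics.boxes_of(camera, thing): "location" ([column, row] in pixels, amid what is visible of it).
- optics.pinpoint(camera, thing): "location" ([column, row] in pixels: a listed point, or the origin of a listed thing).
The state is a dict: "clock": time; "joints": joint angles; "dq": joint speeds; "joint_efforts": joint torques, N m; "position": TCP position; "ee_rot": TCP orientation; "force": force on the tool from outside, world axes, zero at the start; "ft_torque": the same for the moment, N m; "width": opening from 0.0 (shut) to 1.0 (fully open).
Only numpy, scipy, OpenCV 4.12 (cv2) and the standard library are available. Lean on these libraries where they do the work, as an engineer would, in place of code of your own. Each camera call takes 0.05 s, during which the arm holds its last target.

## Working session

There is one attempt and no reset: what is moved stays moved. The work goes in short steps, Python scripts to look and compute and a shell command to move; the robot and the scene stay as the last step left them, time stands still between calls to the robot, and variables do not carry over. Pictures are saved under pics/ and viewed, and the job is handed in when it is done.

```bash
ls; mkdir -p pics; python3 - <<'E'
from cell import arm, optics
import cv2
print(arm.observe())
for n in ("side","top","wrist"):
    im=optics.get_image(n); cv2.imwrite(f"pics/{n}0.png",im[:,:,::-1])
    print(n,optics.camera_info(n))
    for th in ("hanger_grip","roll_a_center","stand"):
        print(th,[( [round(float(v)) for v in d["location"]],round(d["score"],2)) for d in optics.pinpoint(n,th)])
E
```

```text
pics
{'clock': 0.0, 'joints': array([-1.24157535,  0.43522809,  0.02495293,  1.57411187, -0.01159856,
        1.1339969 , -0.07512078]), 'dq': array([-4.60353888e-04, -1.46813432e-06, -7.93079192e-04, -2.81959645e-03,
       -1.12261460e-03,  1.36538183e-03, -4.05893797e-04]), 'joint_efforts': array([-1.57150491e-03, -6.67829847e+01,  9.83969830e-01, -3.14452672e+01,
       -6.06942200e-02,  4.26045607e-02,  1.79743392e-04]), 'position': array([0.26141038, 0.567156  , 0.23993584]), 'ee_rot': array([-6.73110868e-01, -3.06842333e+00,  2.49102494e-03]), 'force': array([ 0.79230421, -0.09246912, -0.76951089]), 'ft_torque': array([ 0.03156393,  0.05753288, -0.00282205]), 'width': 1.0046463180731913}
side {'fx': 451.8977722601803, 'fy': 451.8977722601803, 'cx': 255.28153836628684, 'cy': 194.01045130308972, 'R': array([[ 0.86901144, -0.49457637,  0.01460604],
       [-0.2941511 , -0.54013402, -0.78849881],
       [ 0.3978621 ,  0.6809181 , -0.61486282]]), 't': array([-0.406969  ,  0.29237472,  1.15254951])}
hanger_grip [([241, 143], 0.92), ([193, 211], 0.76), ([159, 162], 0.56)]
roll_a_cent
[... 203 characters left out ...]
, -0.99958408, -0.02166324],
       [-0.9874221 ,  0.02219695, -0.15654041],
       [ 0.15695616,  0.01841086, -0.98743395]]), 't': array([0.05513875, 0.48354078, 1.15865382])}
hanger_grip [([110, 273], 0.79), ([152, 153], 0.63), ([224, 262], 0.61)]
roll_a_center [([396, 150], 0.89)]
stand [([169, 171], 0.61)]
wrist {'fx': 297.3186396354542, 'fy': 297.3186396354542, 'cx': 252.4932392095301, 'cy': 192.11284197317087, 'R': array([[ 4.18882889e-01,  9.08040205e-01, -3.33268654e-04],
       [ 8.67490946e-01, -4.00068833e-01,  2.95642330e-01],
       [ 2.68321791e-01, -1.24128621e-01, -9.55298645e-01]]), 't': array([-0.62412661, -0.03641225,  0.39194794])}
hanger_grip []
roll_a_center []
stand []
```

View pics/side0.png

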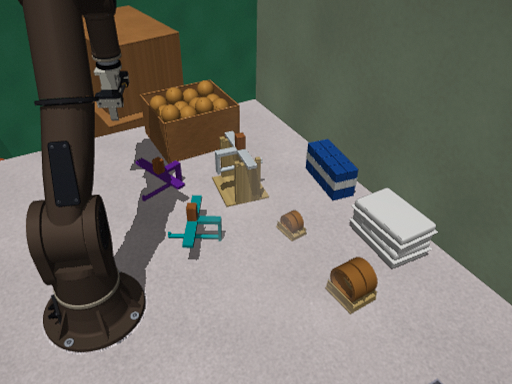

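View pics/top0.png

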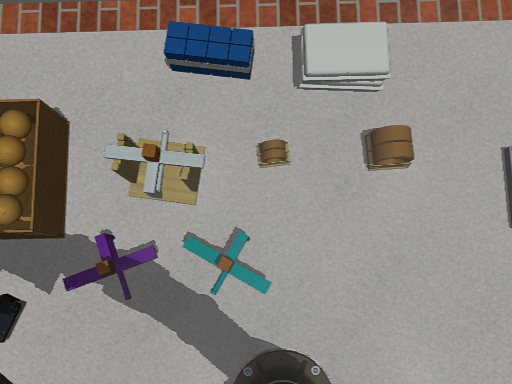

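```bash
cat > h.py <<'E'
import numpy as np, cv2
from cell import arm, optics
from scipy.spatial.transform import Rotation as Ro
from scipy.optimize import least_squares
def ray(n,p,info=None):
    c=info or optics.camera_info(n); R=np.array(c["R"]);t=np.array(c["t"])
    v=np.array([(p[0]-c["cx"])/c["fx"],(p[1]-c["cy"])/c["fy"]])
    if n=="wrist":
        r=np.hypot(*v); d=np.array([*(v/r*np.sin(r)),np.cos(r)]) if r>0 else np.array([0,0,1.])
    else: d=np.array([*v,1.]);d/=np.linalg.norm(d)
    return -R.T@t, R.T@d
def proj(n,X,info=None):
    c=info or optics.camera_info(n); R=np.array(c["R"]);t=np.array(c["t"])
    q=np.asarray(X)@R.T+t
    if n=="wrist":
        h=np.hypot(q[...,0],q[...,1]); th=np.arctan2(h,q[...,2]); s=th/h
        return np.stack([c["cx"]+c["fx"]*s*q[...,0],c["cy"]+c["fy"]*s*q[...,1]],-1)
    return np.stack([c["cx"]+c["fx"]*q[...,0]/q[...,2],c["cy"]+c["fy"]*q[...,1]/q[...,2]],-1)
def atz(n,p,z,info=None):
    o,d=ray(n,p,info); return o+d*(z-o[2])/d[2]
def tri(obs):
    A=[];b=[]
    for n,p in obs:
        o,d=ray(n,p); P=np.eye(3)-np.outer(d,d);A.append(P);b.append(P@o)
    A=np.vstack(A);b=np.hstack(b);x=np.linalg.lstsq(A,b,rcond=None)[0]
    return x,np.linalg.norm(A@x-b)
E
python3 - <<'E'
from h import *
np.set_printoptions(precision=4,suppress=True)
t=cv2.imread("pics/top0.png");s=cv2.imread("pics/side0.png")
cv2.imwrite("pics/c1.png",cv2.resize(t[110:230,80:240],None,fx=5,fy=5,interpolation=cv2.INTER_CUBIC))
cv2.imwrite("pics/c2.png",cv2.resize(s[120:220,190:310],None,fx=6,fy=6,interpolation=cv2.INTER_CUBIC))
cv2.imwrite("pics/c3.png",cv2.resize(t[110:180,350:430],None,fx=8,fy=8,interpolation=cv2.INTER_CUBIC))
cv2.imwrite("pics/c4.png",cv2.resize(s[245:320,315:395],None,fx=8,fy=8,interpolation=cv2.INTER_CUBIC))
print(tri([("side",(241,143)),("top",(152,153))]), tri([("side",(350,282)),("top",(396,150))]),tri([("side",(236,186)),("top",(169,171))]))
E
```

```text
(array([0.5659, 0.272 , 0.1809]), np.float64(0.0017707238054179848)) (array([ 0.5865, -0.2837,  0.0619]), np.float64(0.002801276657656684)) (array([0.554 , 0.2713, 0.0146]), np.float64(0.009441453909346736))
```

View pics/c1.png

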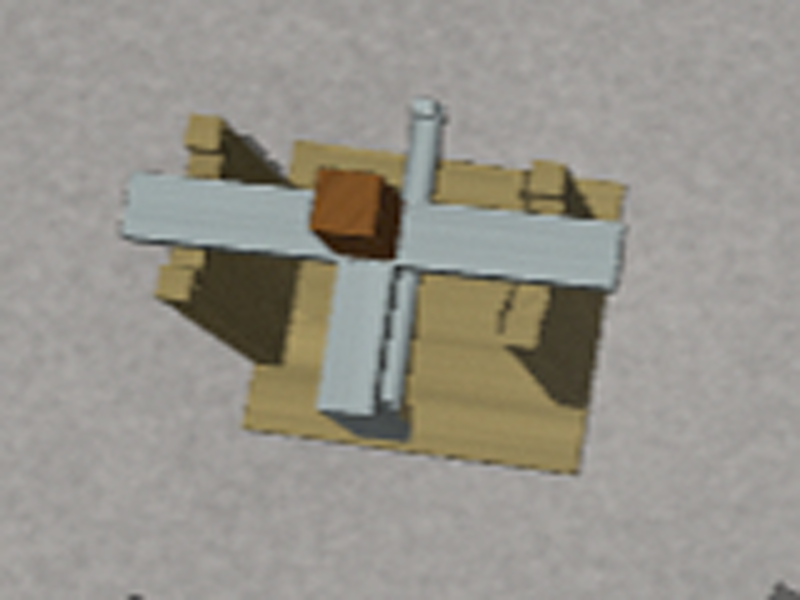

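View pics/c2.png

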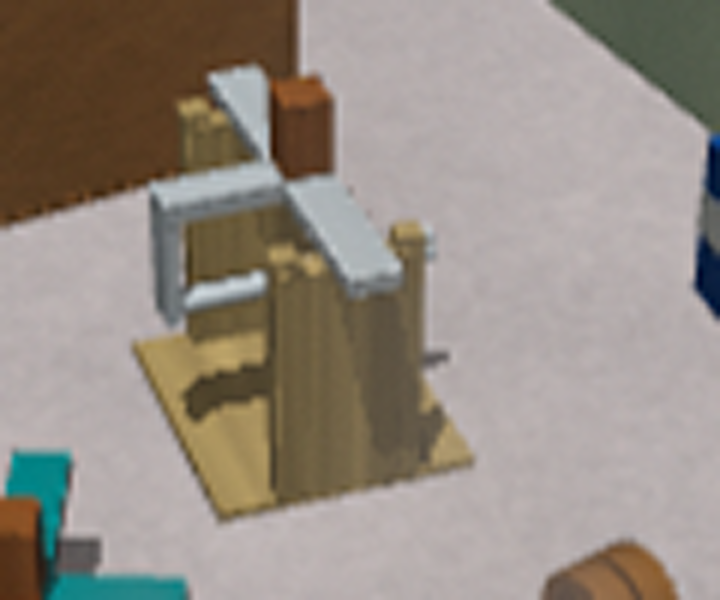

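View pics/c3.png

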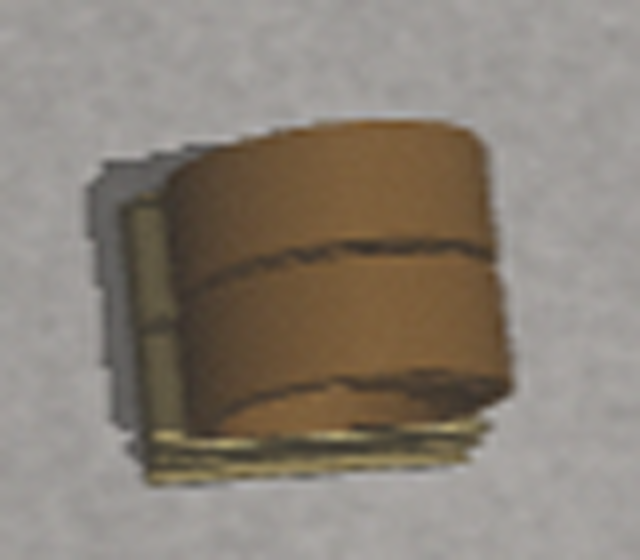

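View pics/c4.png

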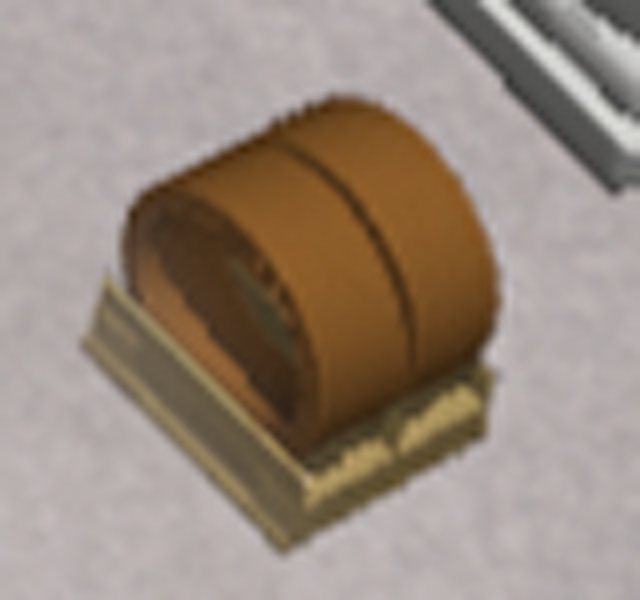

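```bash
cat > fit.py <<'E'
from h import *
np.set_printoptions(precision=4,suppress=True)
def pose(p,z): 
    c,s=np.cos(p[2]),np.sin(p[2]); return np.array([[c,-s,0],[s,c,0],[0,0,1]]),np.array([p[0],p[1],z])
m=1e-3
H=[("top",(130,173),(15,110,-24)),("top",(124,236),(-15,110,-24)),("top",(623,224),(15,-110,-24)),("top",(615,286),(-15,-110,-24)),
("top",(317,170),(14,14,24)),("top",(380,172),(14,-14,24)),("top",(378,236),(-14,-14,24)),("top",(313,231),(-14,14,24)),
("side",(355,282),(-15,-110,-24)),("side",(400,264),(15,-110,-24)),("side",(208,75),(-15,110,-24)),("side",(262,66),(15,110,-24)),
("side",(272,85),(-14,14,24)),("side",(286,110),(-14,-14,24)),("side",(333,97),(14,-14,24)),("side",(320,77),(14,14,24))]
def px(n,c):
    k,o=(5,(80,110)) if n=="top" else (6,(190,120)); return np.array([c[0]/k+o[0]-.5,c[1]/k+o[1]-.5])
I={n:optics.camera_info(n) for n in("top","side")}
def f(p,only=None):
    R,t=pose(p,p[3]); return np.concatenate([proj(n,R@(np.array(q)*m)+t,I[n])-px(n,c) for n,c,q in H if only in(None,n)])
for only in(None,"top","side"):
    r=least_squares(f,[.565,.27,0,.19],args=(only,),loss="soft_l1");print("hanger",only,r.x,np.degrees(r.x[2]));print(f(r.x,only).reshape(-1,2).round(1).tolist())
a=np.linspace(0,2*np.pi,90)
O=[("top",c) for c in[(178,165),(260,133),(370,119),(450,122),(485,145),(495,260),(511,380),(180,260),(189,400)]]+[("side",c) for c in[(125,220),(150,185),(215,150),(280,115),(345,95),(400,115),(450,175),(485,240),(497,310),(489,360)]]
def px2(n,c):
    o=(350,110) if n=="top" else (315,245); return np.array([c[0]/8+o[0]-.5,c[1]/8+o[1]-.5])
def g(p,only=None):
    R,t=pose(p,.058); out=[]
    P=np.vstack([np.c_[x+0*a,.048*np.cos(a),.048*np.sin(a)] for x in(-.038,.038)])@R.T+t
    for n in("top","side"):
        if only not in(None,n): continue
        h=cv2.convexHull(proj(n,P,I[n]).astype(np.float32))
        out+=[cv2.pointPolygonTest(h,tuple(map(float,px2(n,c))),True) for k,c in O if k==n]
    return np.array(out)
for only in(None,"top","side"):
    r=least_squares(g,[.6,-.28,0],args=(only,),diff_step=1e-3,x_scale=[.1,.1,.3],loss="soft_l1");print("rollmid",only,r.x,np.degrees(r.x[2]),g(r.x,only).round(1))
E
python3 fit.py
```

```text
hanger None [ 0.5633  0.2718 -0.1276  0.1889] -7.309928870544842
[[0.4, -0.3], [-0.5, 0.3], [0.3, -0.5], [0.2, 0.4], [0.2, -0.7], [0.7, 0.2], [-0.7, 0.3], [-0.9, -0.0], [-0.5, 0.0], [1.1, 1.0], [0.2, 0.3], [-0.5, 0.2], [-0.6, -0.3], [0.1, -0.2], [0.6, 0.3], [-0.4, -0.6]]
hanger top [ 0.5648  0.2732 -0.1252  0.1828] -7.17383548209417
[[0.7, -0.1], [-0.2, 0.4], [0.0, -0.6], [-0.0, 0.2], [0.3, -0.6], [0.7, 0.3], [-0.7, 0.3], [-0.8, 0.0]]
hanger side [ 0.5756  0.2949 -0.1295  0.1732] -7.419619079084149
[[-0.7, -0.6], [0.7, 0.5], [0.5, 0.4], [-0.3, 0.3], [-0.5, -0.2], [0.2, -0.2], [0.5, 0.3], [-0.4, -0.4]]
rollmid None [ 0.5995 -0.2766 -0.001 ] -0.056018504557250375 [-0.2 -0.2 -0.3 -0.5  0.8  1.3  0.3  0.9  1.   0.4  0.6 -0.1 -0.8 -0.
  0.1  0.7  0.4  0.3 -0.6]
rollmid top [ 0.6004 -0.2756  0.0453] 2.594371822345396 [ 0.  -0.2  0.1  0.1  0.4  0.8  0.5  1.5  0.9]
rollmid side [ 0.5987 -0.277   0.    ] 0.0 [ 0.5  0.5 -0.2 -0.9 -0.2 -0.1  0.5  0.2  0.2 -0.6]
```

```bash
sed -i 's/^def g(p,only=None):/def g(p,only=None):\n    p=[p[0],p[1],p[2]-1]/; s/r=least_squares(g,\[.6,-.28,0\]/r=least_squares(g,[.6,-.28,1.05]/' fit.py; python3 fit.py | grep -A2 rollmid
python3 - <<'E'
from h import *
from scipy.spatial.transform import Rotation as Ro
s=arm.observe(); print(Ro.from_rotvec(s["ee_rot"]).as_matrix().round(3))
I={n:optics.camera_info(n) for n in("top","side")}
# cradle front edge
pt=lambda c:(c[0]/8+349.5,c[1]/8+109.5)
a=atz("top",pt((150,482)),0.0);b=atz("top",pt((465,460)),0.0);print(a,b,np.degrees(np.arctan2((b-a)[0],-(b-a)[1])))
ps=lambda c:(c[0]/8+314.5,c[1]/8+244.5)
a=atz("side",ps((85,347)),0.0);b=atz("side",ps((287,553)),0.0);c=atz("side",ps((487,437)),0);print(a,b,c,np.degrees(np.arctan2((b-a)[0],-(b-a)[1])),np.degrees(np.arctan2((c-b)[1],(c-b)[0])))
E
```

```text
rollmid None [ 0.5995 -0.2766  1.0026] 57.444542636003256 [-0.2 -0.2 -0.3 -0.5  0.8  1.2  0.3  0.9  1.   0.5  0.6 -0.1 -0.7  0.
  0.1  0.7  0.4  0.3 -0.7]
rollmid top [ 0.6004 -0.2756  1.0452] 59.882751070158946 [ 0.  -0.2  0.1  0.1  0.4  0.8  0.5  1.5  0.9]
rollmid side [ 0.5986 -0.277   1.0073] 57.712277573614834 [ 0.6  0.4 -0.2 -0.8 -0.2 -0.1  0.5  0.2  0.2 -0.7]
[[-0.908  0.419 -0.   ]
 [ 0.419  0.908  0.   ]
 [ 0.     0.    -1.   ]]
[ 0.55485863 -0.22893313  0.        ] [ 5.59553691e-01 -3.27343171e-01  2.22044605e-16] 2.7314632350712413
[ 5.54574214e-01 -2.28858109e-01 -1.11022302e-16] [ 0.56036695 -0.32836475  0.        ] [ 0.64783329 -0.32387204  0.        ] 3.331686338705552 2.940412798324011
```

Candidates: the grey hanger on the stand at top (151,153) / side (241,143). The look-alikes are purple at top (105,267) and turquoise at top (226,263). The large rolls are at top (390,145) and the small ones at (272,152). By the description it's the grey hanger and the large rolls, and the crops confirm both.

Turning the jaws onto the hanger's x axis while rising.

```bash
python3 -m creep '[{"translation":[0,0,-0.006],"rot":[0,0,6.04],"jaw":0.0918},{"translation":[0,0,-0.006],"rot":[0,0,6.04],"jaw":0.0918},{"translation":[0,0,-0.006],"rot":[0,0,6.04],"jaw":0.0918},{"translation":[0,0,-0.006],"rot":[0,0,6.04],"jaw":0.0918},{"translation":[0,0,-0.006],"rot":[0,0,6.04],"jaw":0.0918},{"translation":[0,0,-0.006],"rot":[0,0,6.04],"jaw":0.0918},{"translation":[0,0,-0.006],"rot":[0,0,6.04],"jaw":0.0918},{"translation":[0,0,-0.006],"rot":[0,0,6.04],"jaw":0.0918},{"translation":[0,0,-0.006],"rot":[0,0,6.04],"jaw":0.0918},{"translation":[0,0,-0.006],"rot":[0,0,6.04],"jaw":0.0918},{"translation":[0,0,-0.006],"rot":[0,0,6.04],"jaw":0.0918},{"translation":[0,0,0],"rot":[0,0,6.04],"jaw":0.0918}]' 45
cat > go.py <<'E'
from h import *
import sys
np.set_printoptions(precision=4,suppress=True)
s=arm.observe();R=Ro.from_rotvec(s["ee_rot"]).as_matrix();p=s["position"]
print("t",s["clock"],"p",p,"F",s["force"],"w",s["width"],"J",s["joints"])
print("y-axis yaw",np.degrees(np.arctan2(R[1,1],R[0,1])),"z",R[:,2])
if len(sys.argv)>3:
    d=np.array(list(map(float,sys.argv[1:4])))-p; print("tool shift",R.T@d)
    if len(sys.argv)>4:
        Rt=np.zeros((3,3));a=np.radians(float(sys.argv[4]));y=np.array([np.cos(a),np.sin(a),0]);z=np.array([0,0,-1.]);Rt=np.c_[np.cross(y,z),y,z]
        print("rot deg",np.degrees(Ro.from_matrix(R.T@Rt).as_rotvec()),"shift in target axes",Rt.T@d)
E
python3 go.py 0.563 0.272 0.30 -7.3
```

```text
clock: 1.6
position: [0.2618, 0.5681, 0.3081]
ee_rot: [-2.362, -2.07, -0.003]
force: [0.9, 0.6, 0.4]
width: 1.001
t 1.6 p [0.2618 0.5681 0.3081] F [0.9492 0.621  0.3672] w 1.0014034235293907 J [-1.4353  0.3945  0.3098  1.4903 -0.1231  1.2739 -1.2432]
y-axis yaw -7.51447888578526 z [ 0.0006  0.0018 -1.    ]
tool shift [-0.2542  0.3374  0.0077]
rot deg [ 0.022  -0.109  -0.2145] shift in target axes [-0.2554  0.3364  0.0081]
```

```bash
python3 -m creep '[{"translation":[-0.0212,0.0281,0],"rot":[0,0,0],"jaw":0.0918},{"translation":[-0.0212,0.0281,0],"rot":[0,0,0],"jaw":0.0918},{"translation":[-0.0212,0.0281,0],"rot":[0,0,0],"jaw":0.0918},{"translation":[-0.0212,0.0281,0],"rot":[0,0,0],"jaw":0.0918},{"translation":[-0.0212,0.0281,0],"rot":[0,0,0],"jaw":0.0918},{"translation":[-0.0212,0.0281,0],"rot":[0,0,0],"jaw":0.0918},{"translation":[-0.0212,0.0281,0],"rot":[0,0,0],"jaw":0.0918},{"translation":[-0.0212,0.0281,0],"rot":[0,0,0],"jaw":0.0918},{"translation":[-0.0212,0.0281,0],"rot":[0,0,0],"jaw":0.0918},{"translation":[-0.0212,0.0281,0],"rot":[0,0,0],"jaw":0.0918},{"translation":[-0.0212,0.0281,0],"rot":[0,0,0],"jaw":0.0918},{"translation":[-0.0212,0.0281,0],"rot":[0,0,0],"jaw":0.0918}]'
python3 -m creep '[{"translation":[0,0,0],"rot":[0,0,0],"jaw":0.0918}]'
python3 go.py 0.563 0.272 0.30 -7.3
python3 - <<'E'
from h import *
im=optics.get_image("wrist");c=optics.camera_info("wrist");cv2.imwrite("pics/w1.png",im[:,:,::-1])
print(c["R"],c["t"]);d=optics.pinpoint("wrist","hanger_grip")
for q in d[:2]: print(q,atz("wrist",q["location"],.19,c))
print(proj("wrist",np.array([.563,.272,.19]),c))
E
```

```text
clock: 2.6
position: [0.5651, 0.2716, 0.3069]
ee_rot: [-2.357, -2.077, -0.001]
force: [0.6, 1.1, 0.7]
width: 0.995
clock: 2.68
position: [0.5691, 0.2649, 0.3071]
ee_rot: [2.363, 2.062, -0.0]
force: [0.3, -1.1, 1.1]
width: 1.004
t 2.6833 p [0.5691 0.2649 0.3071] F [ 0.296  -1.124   1.1047] w 1.0044132012311204 J [-0.8224  0.4094  0.4443  1.4936 -0.1746  1.2773 -0.4959]
y-axis yaw -7.7882203728732415 z [ 0.0033 -0.0038 -1.    ]
tool shift [ 0.0062 -0.007   0.007 ]
rot deg [ 0.2178  0.1933 -0.4886] shift in target axes [ 0.0063 -0.007   0.0071]
[[ 0.99107018 -0.13332902  0.00180604]
 [-0.12782667 -0.94614051  0.29745333]
 [-0.0379504  -0.29502799 -0.95473465]] [-0.52574839  0.26846228  0.55507008]
{'location': [244.8, 183.1], 'score': 0.85} [0.56025751 0.27646757 0.19      ]
{'location': [60.6, 109.2], 'score': 0.77} [0.38708782 0.37900235 0.19      ]
[248.45220839 187.37248735]
```

View pics/w1.png

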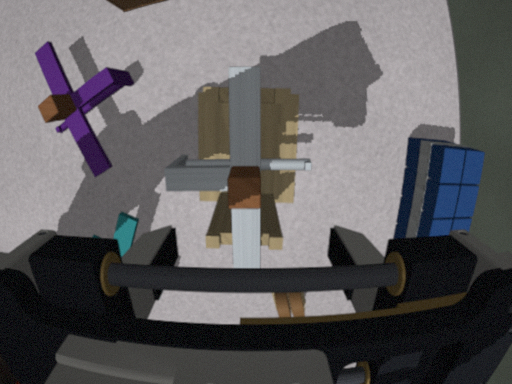

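```bash
python3 - <<'E'
from h import *
c=optics.camera_info("wrist");print(-np.array(c["R"]).T@c["t"])
im=cv2.imread("pics/w1.png");o=im[150:220,205:300];k=8
o=cv2.resize(o,None,fx=k,fy=k,interpolation=cv2.INTER_CUBIC)
for (x,y),col in(((.5633,.2718),(0,255,0)),((.5603,.2765),(255,0,0))):
    a=np.radians(-7.3);R=np.array([[np.cos(a),-np.sin(a),0],[np.sin(a),np.cos(a),0],[0,0,1]])
    for z in(.024,-.024):
        P=np.array([[14,14],[-14,14],[-14,-14],[14,-14]])*1e-3
        q=proj("wrist",np.c_[P,[z]*4]@R.T+[x,y,.19],c)
        cv2.polylines(o,[((q-[205,150]+.5)*k).astype(np.int32)],True,col,1)
cv2.imwrite("pics/w1c.png",o)
E
```

```text
[0.5745997  0.35029394 0.45094983]
```

View pics/w1c.png

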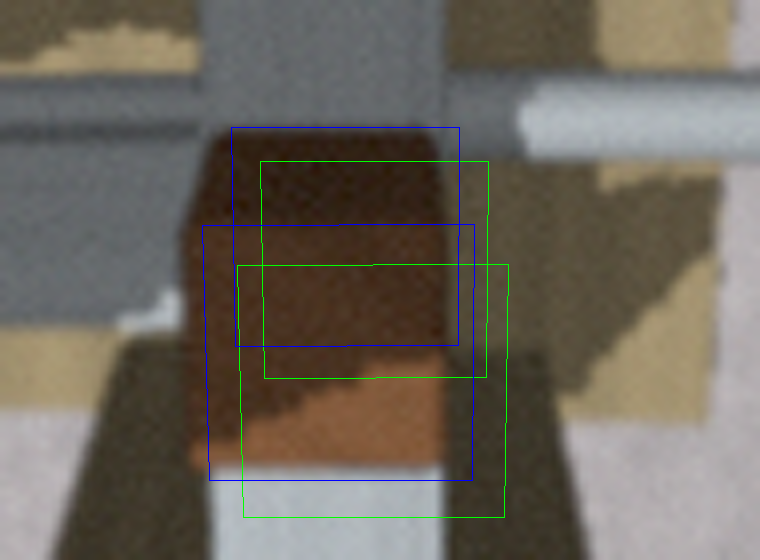

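```bash
python3 -m creep '[{"translation":[0,0,0],"rot":[0,0,0],"jaw":0.0918},{"translation":[0,0,0],"rot":[0,0,0],"jaw":0.0918},{"translation":[0,0,0],"rot":[0,0,0],"jaw":0.0918}]'
python3 go.py 0.563 0.272 0.30 -7.3;python3 - <<'E'
from h import *
c=optics.camera_info("wrist");im=optics.get_image("wrist")[:,:,::-1];k=8
cv2.imwrite("pics/w2.png",im)
o=cv2.resize(im[150:220,205:300],None,fx=k,fy=k,interpolation=cv2.INTER_CUBIC)
for (x,y),col in(((.5633,.2718),(0,255,0)),((.5603,.2765),(255,0,0))):
    a=np.radians(-7.3);R=np.array([[np.cos(a),-np.sin(a),0],[np.sin(a),np.cos(a),0],[0,0,1]])
    for z in(.024,-.024):
        P=np.array([[14,14],[-14,14],[-14,-14],[14,-14]])*1e-3
        q=proj("wrist",np.c_[P,[z]*4]@R.T+[x,y,.19],c)
        cv2.polylines(o,[((q-[205,150]+.5)*k).astype(np.int32)],True,col,1)
cv2.imwrite("pics/w2c.png",o)
E
python3 go.py
```

```text
clock: 3.03
position: [0.5631, 0.2744, 0.3067]
ee_rot: [-2.354, -2.08, -0.0]
force: [-0.7, -0.4, 0.8]
width: 1.001
t 3.0333 p [0.5631 0.2744 0.3067] F [-0.7099 -0.4053  0.7864] w 1.0012342687601243 J [-0.832   0.4074  0.4359  1.4957 -0.1764  1.2775 -0.5   ]
y-axis yaw -7.0798549808997615 z [-0.0004  0.0006 -1.    ]
tool shift [-0.0024  0.0002  0.0067]
rot deg [-0.029  -0.0309  0.2201] shift in target axes [-0.0024  0.0002  0.0067]
t 3.0833 p [0.5633 0.2742 0.3068] F [ 0.2663 -0.237   0.1354] w 0.9998902444706593 J [-0.832   0.4074  0.4362  1.4956 -0.1763  1.2776 -0.4999]
y-axis yaw -7.095705512715324 z [-0.0003  0.0005 -1.    ]
```

View pics/w2c.png

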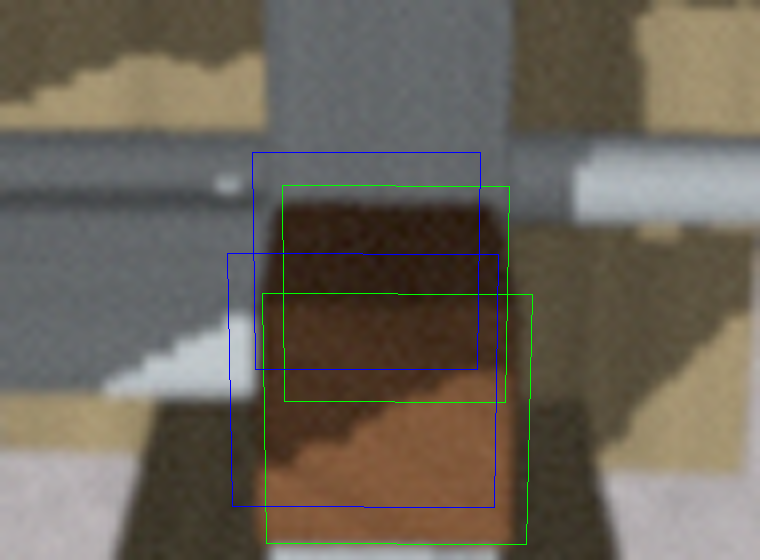

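```bash
python3 -m creep '[{"translation":[-0.0022,-0.0012,0.01],"rot":[0,0,0.2],"jaw":0.0918},{"translation":[0,0,0.012],"rot":[0,0,0],"jaw":0.0918},{"translation":[0,0,0.012],"rot":[0,0,0],"jaw":0.0918},{"translation":[0,0,0.012],"rot":[0,0,0],"jaw":0.0918},{"translation":[0,0,0.012],"rot":[0,0,0],"jaw":0.0918},{"translation":[0,0,0.012],"rot":[0,0,0],"jaw":0.0918},{"translation":[0,0,0.01],"rot":[0,0,0],"jaw":0.0918},{"translation":[0,0,0.01],"rot":[0,0,0],"jaw":0.0918},{"translation":[0,0,0.01],"rot":[0,0,0],"jaw":0.0918},{"translation":[0,0,0.01],"rot":[0,0,0],"jaw":0.0918},{"translation":[0,0,0.008],"rot":[0,0,0],"jaw":0.0918},{"translation":[0,0,0],"rot":[0,0,0],"jaw":0.0918}]'
python3 -m creep '[{"translation":[0,0,0],"rot":[0,0,0],"jaw":0.0918},{"translation":[0,0,0],"rot":[0,0,0],"jaw":0.0918}]'
python3 go.py 0.5622 0.2718 0.188 -7.3
```

```text
clock: 4.08
position: [0.5618, 0.2705, 0.1868]
ee_rot: [-2.36, -2.073, 0.004]
force: [-0.9, 0.4, -0.6]
width: 1.0
clock: 4.25
position: [0.563, 0.2709, 0.1892]
ee_rot: [2.361, 2.073, 0.001]
force: [0.6, 0.3, 0.6]
width: 1.0
t 4.25 p [0.563  0.2709 0.1892] F [0.5617 0.3053 0.5853] w 1.0001424639818213 J [-0.8084  0.4946  0.4055  1.6629 -0.2204  1.0286 -0.4619]
y-axis yaw -7.430949427572698 z [ 0.0007  0.0003 -1.    ]
tool shift [ 0.0008 -0.001   0.0012]
rot deg [ 0.0402 -0.0241 -0.1309] shift in target axes [ 0.0008 -0.0009  0.0012]
```

Pose good. Closing.

```bash
python3 -m creep '[{"translation":[0.0008,-0.0008,0],"rot":[0,0,0],"jaw":0.02},{"translation":[0,0,0],"rot":[0,0,0],"jaw":0.02},{"translation":[0,0,0],"rot":[0,0,0],"jaw":0.02},{"translation":[0,0,0],"rot":[0,0,0],"jaw":0.02},{"translation":[0,0,0],"rot":[0,0,0],"jaw":0.02},{"translation":[0,0,0],"rot":[0,0,0],"jaw":0.02},{"translation":[0,0,0],"rot":[0,0,0],"jaw":0.02},{"translation":[0,0,0],"rot":[0,0,0],"jaw":0.02},{"translation":[0,0,0],"rot":[0,0,0],"jaw":0.02},{"translation":[0,0,0],"rot":[0,0,0],"jaw":0.02}]' 55
python3 go.py
```

```text
clock: 5.08
position: [0.562, 0.2717, 0.1887]
ee_rot: [2.361, 2.073, 0.0]
force: [4.2, -1.0, 2.5]
width: 0.326
t 5.0833 p [0.562  0.2717 0.1887] F [ 4.1675 -0.9631  2.4929] w 0.3264377608999066 J [-0.8103  0.4946  0.4053  1.6642 -0.2202  1.028  -0.4637]
y-axis yaw -7.425300079120786 z [ 0.0001 -0.     -1.    ]
```

```bash
python3 -m creep '[{"translation":[0,0,-0.004],"rot":[0,0,0],"jaw":0.02},{"translation":[0,0,-0.008],"rot":[0,0,0],"jaw":0.02},{"translation":[0,0,-0.012],"rot":[0,0,0],"jaw":0.02},{"translation":[0,0,-0.012],"rot":[0,0,0],"jaw":0.02},{"translation":[0,0,-0.012],"rot":[0,0,0],"jaw":0.02},{"translation":[0,0,-0.012],"rot":[0,0,0],"jaw":0.02},{"translation":[0,0,-0.012],"rot":[0,0,0],"jaw":0.02},{"translation":[0,0,-0.012],"rot":[0,0,0],"jaw":0.02},{"translation":[0,0,-0.012],"rot":[0,0,0],"jaw":0.02},{"translation":[0,0,-0.01],"rot":[0,0,0],"jaw":0.02},{"translation":[0,0,-0.006],"rot":[0,0,0],"jaw":0.02},{"translation":[0,0,0],"rot":[0,0,0],"jaw":0.02}]'
python3 -m creep '[{"translation":[0,0,0],"rot":[0,0,0],"jaw":0.02},{"translation":[0,0,0],"rot":[0,0,0],"jaw":0.02}]'
python3 go.py 0.455 -0.283 0.30 3
python3 - <<'E'
from h import *
for n in("wrist","side"): cv2.imwrite(f"pics/{n}3.png",optics.get_image(n)[:,:,::-1])
E
```

```text
clock: 6.08
position: [0.5626, 0.2719, 0.3027]
ee_rot: [2.36, 2.073, 0.004]
force: [-0.5, -0.4, -4.2]
width: 0.302
clock: 6.25
position: [0.5616, 0.2716, 0.3001]
ee_rot: [-2.36, -2.073, 0.002]
force: [-1.1, 0.2, -4.2]
width: 0.299
t 6.25 p [0.5616 0.2716 0.3001] F [-1.0562  0.2224 -4.1785] w 0.2986307277121147 J [-0.8321  0.4073  0.4371  1.5125 -0.1769  1.2621 -0.502 ]
y-axis yaw -7.423624191899518 z [-0.001  -0.0005 -1.    ]
tool shift [-0.5637 -0.034   0.0005]
rot deg [ -0.0549   0.0322 -10.4236] shift in target axes [-0.5483 -0.1355  0.0001]
```

View pics/wrist3.png

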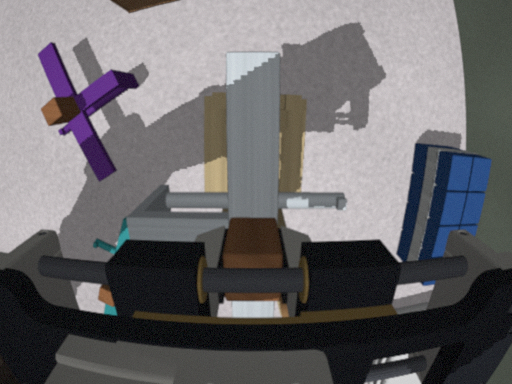

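View pics/side3.png

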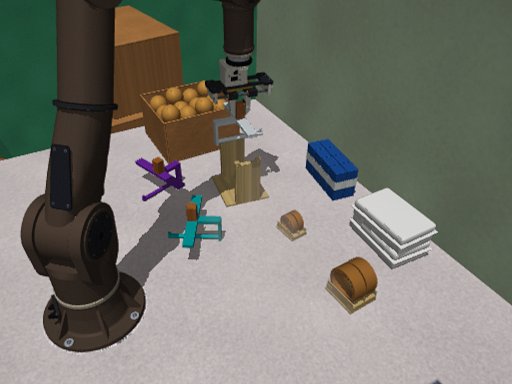

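```bash
python3 -m creep '[{"translation":[-0.01,-0.001,0],"rot":[0,0,-0.4],"jaw":0.02},{"translation":[-0.02,-0.002,0],"rot":[0,0,-0.9],"jaw":0.02},{"translation":[-0.027,-0.003,0],"rot":[0,0,-0.9],"jaw":0.02},{"translation":[-0.027,-0.003,0],"rot":[0,0,-0.9],"jaw":0.02},{"translation":[-0.027,-0.003,0],"rot":[0,0,-0.9],"jaw":0.02},{"translation":[-0.027,-0.003,0],"rot":[0,0,-0.9],"jaw":0.02},{"translation":[-0.027,-0.003,0],"rot":[0,0,-0.9],"jaw":0.02},{"translation":[-0.027,-0.003,0],"rot":[0,0,-0.9],"jaw":0.02},{"translation":[-0.027,-0.003,0],"rot":[0,0,-0.9],"jaw":0.02},{"translation":[-0.027,-0.003,0],"rot":[0,0,-0.9],"jaw":0.02},{"translation":[-0.027,-0.003,0],"rot":[0,0,-0.9],"jaw":0.02},{"translation":[-0.027,-0.003,0],"rot":[0,0,-0.9],"jaw":0.02}]'
python3 go.py 0.4552 -0.2839 0.30 3
```

```text
clock: 7.35
position: [0.5145, -0.0282, 0.3006]
ee_rot: [-2.164, -2.277, 0.0]
force: [0.7, -0.1, -3.0]
width: 0.305
t 7.35 p [ 0.5145 -0.0282  0.3006] F [ 0.7362 -0.0716 -2.9546] w 0.30457391918114146 J [-0.4737  0.2114  0.5222  1.7776 -0.1135  1.1826  0.1327]
y-axis yaw 2.9089180545709348 z [-0.0002  0.0001 -1.    ]
tool shift [-0.2524 -0.0722  0.0006]
rot deg [-0.0129 -0.0086 -0.0911] shift in target axes [-0.2523 -0.0726  0.0006]
```

```bash
python3 -m creep '[{"translation":[-0.024,-0.007,0],"rot":[0,0,0],"jaw":0.02},{"translation":[-0.024,-0.007,0],"rot":[0,0,0],"jaw":0.02},{"translation":[-0.024,-0.007,0],"rot":[0,0,0],"jaw":0.02},{"translation":[-0.024,-0.007,0],"rot":[0,0,0],"jaw":0.02},{"translation":[-0.024,-0.007,0],"rot":[0,0,0],"jaw":0.02},{"translation":[-0.024,-0.007,0],"rot":[0,0,0],"jaw":0.02},{"translation":[-0.024,-0.007,0],"rot":[0,0,0],"jaw":0.02},{"translation":[-0.024,-0.007,0],"rot":[0,0,0],"jaw":0.02},{"translation":[-0.024,-0.007,0],"rot":[0,0,0],"jaw":0.02},{"translation":[-0.018,-0.006,0],"rot":[0,0,0],"jaw":0.02},{"translation":[-0.01,-0.003,0],"rot":[0,0,0],"jaw":0.02},{"translation":[0,0,0],"rot":[0,0,0],"jaw":0.02}]'
python3 -m creep '[{"translation":[0,0,0],"rot":[0,0,0],"jaw":0.02},{"translation":[0,0,0],"rot":[0,0,0],"jaw":0.02},{"translation":[0,0,0],"rot":[0,0,0],"jaw":0.02}]'
python3 go.py 0.4552 -0.2839 0.156 3
python3 - <<'E'
from h import *
for n in("wrist","side"): cv2.imwrite(f"pics/{n}4.png",optics.get_image(n)[:,:,::-1])
c=optics.camera_info("wrist")
for n in("roll_a_center",):
  for q in optics.pinpoint("wrist",n): print(q,atz("wrist",q["location"],.058,c))
E
```

```text
clock: 8.35
position: [0.4541, -0.2762, 0.3008]
ee_rot: [2.169, 2.272, -0.001]
force: [-0.1, -0.3, -3.5]
width: 0.304
clock: 8.6
position: [0.4564, -0.272, 0.3005]
ee_rot: [-2.162, -2.278, -0.001]
force: [0.6, -0.1, -3.0]
width: 0.303
t 8.6 p [ 0.4564 -0.272   0.3005] F [ 0.5771 -0.11   -3.043 ] w 0.3031944123580247 J [-0.0776  0.2547  0.6569  1.7489 -0.1669  1.1947  0.6778]
y-axis yaw 3.00069046659904 z [-0.0001  0.0008 -1.    ]
tool shift [-0.0119 -0.0018  0.1445]
rot deg [-0.003  -0.0472  0.0007] shift in target axes [-0.0118 -0.0018  0.1445]
{'location': [342.0, 175.6], 'score': 0.86} [ 0.57972489 -0.28188239  0.058     ]
```

View pics/wrist4.png

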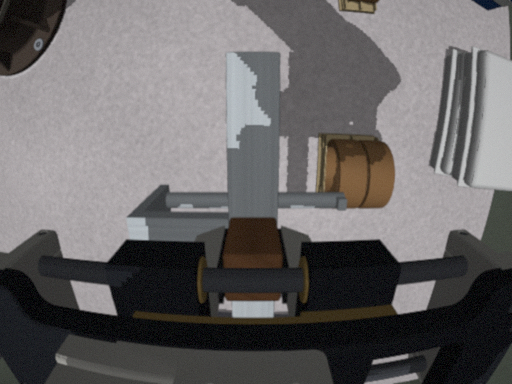

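View pics/side4.png

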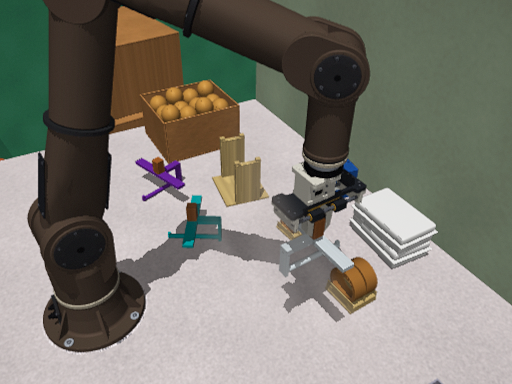

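```bash
python3 - <<'E'
from h import *
c=optics.camera_info("wrist");im=cv2.imread("pics/wrist4.png");k=7;off=np.array([300,120])
o0=cv2.resize(im[120:220,300:410],None,fx=k,fy=k,interpolation=cv2.INTER_CUBIC);a=np.linspace(0,2*np.pi,60)
R=Ro.from_euler("z",3,degrees=True).as_matrix()
for (x,y),col in(((.600,-.2763),(0,255,0)),((.600,-.282),(255,0,0))):
    o=o0
    for xx in(-.038,-.002,.002,.038):
        q=proj("wrist",np.c_[xx+0*a,.048*np.cos(a),.048*np.sin(a)]@R.T+[x,y,.058],c)
        cv2.polylines(o,[((q-off+.5)*k).astype(np.int32)],True,col,1)
cv2.imwrite("pics/w4c.png",o0)
E
```

```text
(no output)
```

View pics/w4c.png

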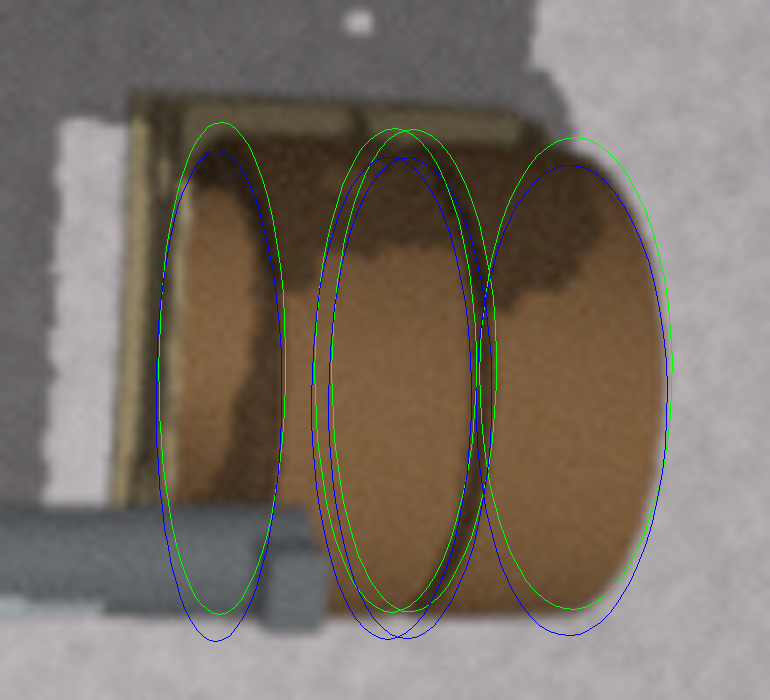

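```bash
python3 -m creep '[{"translation":[-0.006,-0.001,0.006],"rot":[0,0,0],"jaw":0.02},{"translation":[-0.006,-0.001,0.012],"rot":[0,0,0],"jaw":0.02},{"translation":[0,0,0.014],"rot":[0,0,0],"jaw":0.02},{"translation":[0,0,0.014],"rot":[0,0,0],"jaw":0.02},{"translation":[0,0,0.014],"rot":[0,0,0],"jaw":0.02},{"translation":[0,0,0.014],"rot":[0,0,0],"jaw":0.02},{"translation":[0,0,0.014],"rot":[0,0,0],"jaw":0.02},{"translation":[0,0,0.014],"rot":[0,0,0],"jaw":0.02},{"translation":[0,0,0.014],"rot":[0,0,0],"jaw":0.02},{"translation":[0,0,0.014],"rot":[0,0,0],"jaw":0.02},{"translation":[0,0,0.01],"rot":[0,0,0],"jaw":0.02},{"translation":[0,0,0.004],"rot":[0,0,0],"jaw":0.02}]'
python3 -m creep '[{"translation":[0,0,0],"rot":[0,0,0],"jaw":0.02},{"translation":[0,0,0],"rot":[0,0,0],"jaw":0.02},{"translation":[0,0,0],"rot":[0,0,0],"jaw":0.02}]'
python3 go.py 0.5995 -0.2768 0.156 3
python3 - <<'E'
from h import *
for n in("side","wrist"):
  im=optics.get_image(n)[:,:,::-1]
  cv2.imwrite(f"pics/{n}5.png",im if n=="wrist" else cv2.resize(im[200:330,230:400],None,fx=4,fy=4,interpolation=cv2.INTER_CUBIC))
E
```

```text
clock: 9.75
position: [0.4533, -0.2855, 0.1546]
ee_rot: [-2.164, -2.274, 0.002]
force: [-0.1, 0.8, -4.0]
width: 0.3
clock: 10.0
position: [0.4548, -0.286, 0.1573]
ee_rot: [2.164, 2.276, 0.0]
force: [0.7, 0.4, -3.1]
width: 0.299
t 10.0 p [ 0.4548 -0.286   0.1573] F [ 0.692   0.4363 -3.1447] w 0.2989780169295519 J [ 0.0222  0.4201  0.5966  1.9266 -0.3014  0.8825  0.8219]
y-axis yaw 2.8682026409930605 z [ 0.0011 -0.0006 -1.    ]
tool shift [0.0019 0.1449 0.0015]
rot deg [ 0.0585  0.0355 -0.1318] shift in target axes [0.0016 0.1449 0.0013]
```

View pics/side5.png

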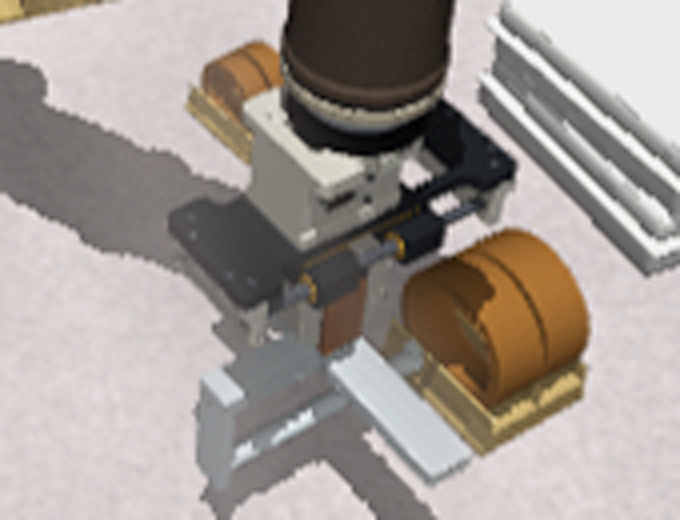

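View pics/wrist5.png

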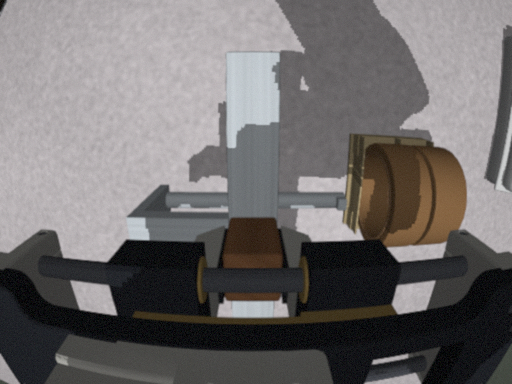

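```bash
python3 -m creep '[{"translation":[0.0016,0.008,0.001],"rot":[0,0,0],"jaw":0.02},{"translation":[0,0.013,0],"rot":[0,0,0],"jaw":0.02},{"translation":[0,0.013,0],"rot":[0,0,0],"jaw":0.02},{"translation":[0,0.013,0],"rot":[0,0,0],"jaw":0.02},{"translation":[0,0.013,0],"rot":[0,0,0],"jaw":0.02},{"translation":[0,0.013,0],"rot":[0,0,0],"jaw":0.02},{"translation":[0,0.013,0],"rot":[0,0,0],"jaw":0.02},{"translation":[0,0.013,0],"rot":[0,0,0],"jaw":0.02},{"translation":[0,0.013,0],"rot":[0,0,0],"jaw":0.02},{"translation":[0,0.013,0],"rot":[0,0,0],"jaw":0.02},{"translation":[0,0.013,0],"rot":[0,0,0],"jaw":0.02},{"translation":[0,0.007,0],"rot":[0,0,0],"jaw":0.02}]'
python3 -m creep '[{"translation":[0,0,0],"rot":[0,0,0],"jaw":0.02},{"translation":[0,0,0],"rot":[0,0,0],"jaw":0.02},{"translation":[0,0,0],"rot":[0,0,0],"jaw":0.02}]'
python3 go.py 0.5995 -0.2768 0.156 3
python3 - <<'E'
from h import *
for n in("side","wrist"):
  im=optics.get_image(n)[:,:,::-1]
  cv2.imwrite(f"pics/{n}6.png",im if n=="wrist" else cv2.resize(im[200:330,250:420],None,fx=4,fy=4,interpolation=cv2.INTER_CUBIC))
E
```

```text
clock: 11.1
position: [0.6016, -0.2756, 0.1557]
ee_rot: [2.162, 2.278, 0.002]
force: [-0.0, -0.3, -3.5]
width: 0.303
clock: 11.35
position: [0.5984, -0.2769, 0.1556]
ee_rot: [-2.165, -2.275, 0.001]
force: [-0.5, -0.3, -3.1]
width: 0.302
t 11.35 p [ 0.5984 -0.2769  0.1556] F [-0.5305 -0.3334 -3.0729] w 0.3020916757483069 J [-0.0034  0.6105  0.5634  1.6134 -0.3659  1.0256  0.7202]
y-axis yaw 2.8425090279721736 z [-0.0008  0.     -1.    ]
tool shift [ 0.      0.0011 -0.0004]
rot deg [-0.0429 -0.0043 -0.1575] shift in target axes [ 0.      0.0011 -0.0004]
```

View pics/side6.png

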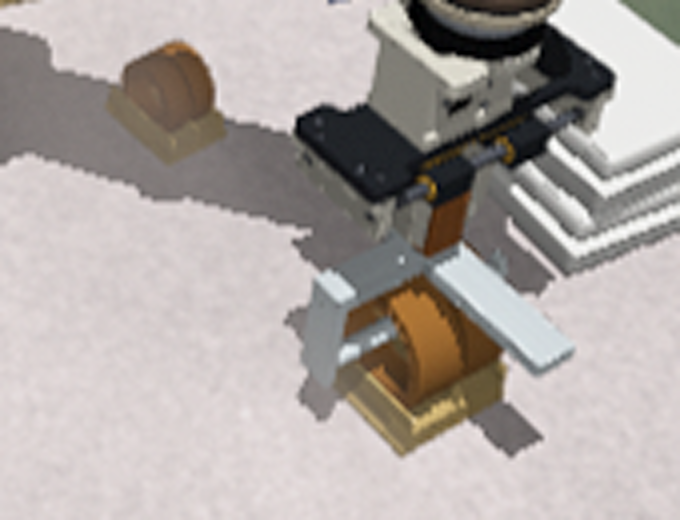

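View pics/wrist6.png

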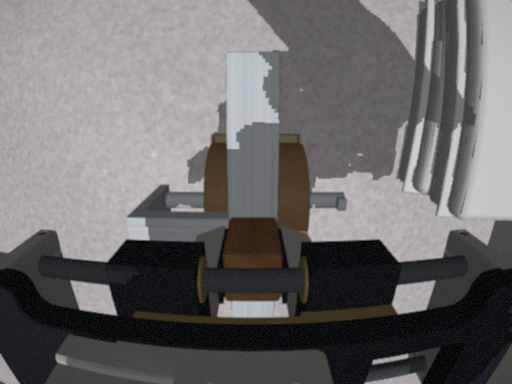

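```bash
python3 -m creep '[{"translation":[0,0,-0.004],"rot":[0,0,0],"jaw":0.02},{"translation":[0,0,-0.006],"rot":[0,0,0],"jaw":0.02},{"translation":[0,0,-0.006],"rot":[0,0,0],"jaw":0.02},{"translation":[0,0,-0.006],"rot":[0,0,0],"jaw":0.02},{"translation":[0,0,-0.005],"rot":[0,0,0],"jaw":0.02},{"translation":[0,0,-0.005],"rot":[0,0,0],"jaw":0.02},{"translation":[0,0,-0.005],"rot":[0,0,0],"jaw":0.02},{"translation":[0,0,-0.006],"rot":[0,0,0],"jaw":0.02},{"translation":[0,0,-0.008],"rot":[0,0,0],"jaw":0.02},{"translation":[0,0,-0.008],"rot":[0,0,0],"jaw":0.02},{"translation":[0,0,-0.008],"rot":[0,0,0],"jaw":0.02},{"translation":[0,0,-0.008],"rot":[0,0,0],"jaw":0.02}]'
python3 -m creep '[{"translation":[0,0,-0.01],"rot":[0,0,0],"jaw":0.02},{"translation":[0,0,-0.012],"rot":[0,0,0],"jaw":0.02},{"translation":[0,0,-0.014],"rot":[0,0,0],"jaw":0.02},{"translation":[0,0,-0.014],"rot":[0,0,0],"jaw":0.02},{"translation":[0,0,-0.014],"rot":[0,0,0],"jaw":0.02},{"translation":[0,0,-0.014],"rot":[0,0,0],"jaw":0.02},{"translation":[0,0,-0.014],"rot":[0,0,0],"jaw":0.02},{"translation":[0,0,-0.014],"rot":[0,0,0],"jaw":0.02},{"translation":[0,0,-0.014],"rot":[0,0,0],"jaw":0.02},{"translation":[0,0,-0.01],"rot":[0,0,0],"jaw":0.02},{"translation":[0,0,-0.006],"rot":[0,0,0],"jaw":0.02},{"translation":[0,0,0],"rot":[0,0,0],"jaw":0.02}]'
python3 go.py 0.562 0.2717 0.365 -7.3
python3 - <<'E'
from h import *
for n in("side","wrist"):
  im=optics.get_image(n)[:,:,::-1]
  cv2.imwrite(f"pics/{n}7.png",im if n=="wrist" else cv2.resize(im[130:330,220:420],None,fx=3,fy=3,interpolation=cv2.INTER_CUBIC))
E
```

```text
clock: 12.45
position: [0.5992, -0.2767, 0.2317]
ee_rot: [2.165, 2.276, 0.0]
force: [1.1, 0.1, -7.0]
width: 0.302
clock: 13.45
position: [0.5995, -0.2771, 0.3684]
ee_rot: [2.164, 2.275, 0.001]
force: [0.4, 0.0, -5.6]
width: 0.299
t 13.45 p [ 0.5995 -0.2771  0.3684] F [ 0.3768  0.0397 -5.5608] w 0.29889261714007687 J [-0.032   0.4691  0.6382  1.3038 -0.275   1.4534  0.635 ]
y-axis yaw 2.8674710899613025 z [ 0.0022 -0.0009 -1.    ]
tool shift [ 0.55   -0.01    0.0028]
rot deg [ 0.1255  0.0482 10.1674] shift in target axes [ 0.5396 -0.1069  0.0034]
```

View pics/side7.png

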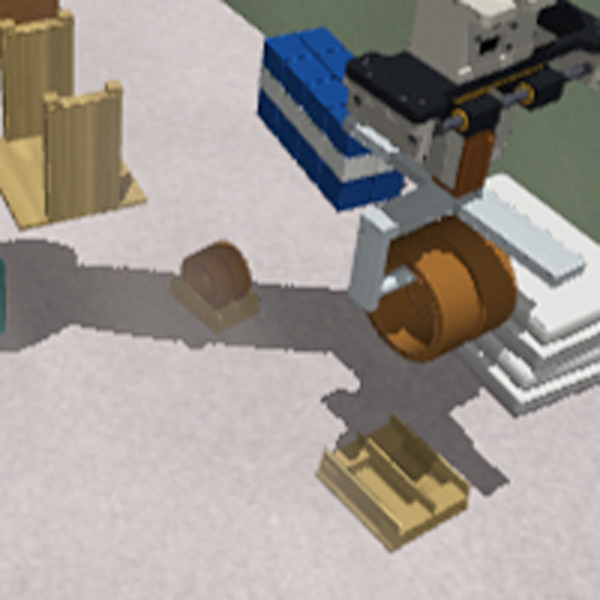

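View pics/wrist7.png

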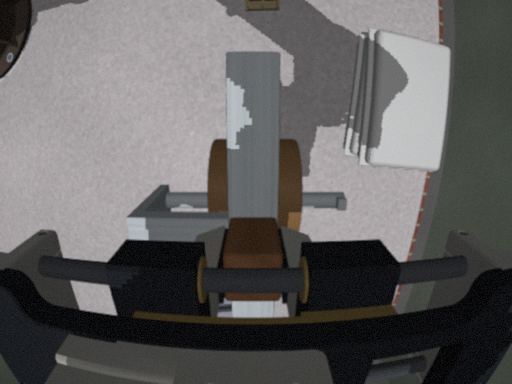

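```bash
python3 -m creep '[{"translation":[0.005,0,0],"rot":[0,0,0.2],"jaw":0.02},{"translation":[0.01,-0.001,0],"rot":[0,0,0.4],"jaw":0.02},{"translation":[0.015,-0.001,0],"rot":[0,0,0.4],"jaw":0.02},{"translation":[0.02,-0.002,0],"rot":[0,0,0.4],"jaw":0.02},{"translation":[0.024,-0.002,0],"rot":[0,0,0.4],"jaw":0.02},{"translation":[0.024,-0.002,0],"rot":[0,0,0.4],"jaw":0.02},{"translation":[0.024,-0.002,0],"rot":[0,0,0.4],"jaw":0.02},{"translation":[0.024,-0.002,0],"rot":[0,0,0.4],"jaw":0.02},{"translation":[0.024,-0.002,0],"rot":[0,0,0.4],"jaw":0.02},{"translation":[0.024,-0.002,0],"rot":[0,0,0.4],"jaw":0.02},{"translation":[0.024,-0.002,0],"rot":[0,0,0.4],"jaw":0.02},{"translation":[0.024,-0.002,0],"rot":[0,0,0.4],"jaw":0.02}]'
python3 -m creep '[{"translation":[0.024,-0.002,0],"rot":[0,0,0.5],"jaw":0.02},{"translation":[0.024,-0.002,0],"rot":[0,0,0.5],"jaw":0.02},{"translation":[0.024,-0.002,0],"rot":[0,0,0.5],"jaw":0.02},{"translation":[0.024,-0.003,0],"rot":[0,0,0.5],"jaw":0.02},{"translation":[0.024,-0.003,0],"rot":[0,0,0.5],"jaw":0.02},{"translation":[0.024,-0.003,0],"rot":[0,0,0.5],"jaw":0.02},{"translation":[0.024,-0.003,0],"rot":[0,0,0.5],"jaw":0.02},{"translation":[0.024,-0.003,0],"rot":[0,0,0.5],"jaw":0.02},{"translation":[0.02,-0.003,0],"rot":[0,0,0.5],"jaw":0.02},{"translation":[0.015,-0.003,0],"rot":[0,0,0.5],"jaw":0.02},{"translation":[0.01,-0.002,0],"rot":[0,0,0.3],"jaw":0.02},{"translation":[0.005,0,0],"rot":[0,0,0],"jaw":0.02}]'
python3 go.py 0.562 0.2717 0.365 -7.3
```

```text
clock: 14.55
position: [0.5761, -0.0327, 0.3663]
ee_rot: [-2.254, -2.187, 0.0]
force: [0.3, -0.2, -5.9]
width: 0.302
clock: 15.55
position: [0.5639, 0.2111, 0.3662]
ee_rot: [-2.35, -2.084, 0.001]
force: [-0.2, 0.3, -6.2]
width: 0.3
t 15.55 p [0.5639 0.2111 0.3662] F [-0.2115  0.2591 -6.1886] w 0.30014116888013126 J [-0.8251  0.344   0.5456  1.4584 -0.1796  1.39   -0.393 ]
y-axis yaw -6.872467515271099 z [-0.0013  0.0004 -1.    ]
tool shift [ 0.0599 -0.0092  0.0012]
rot deg [-0.0746 -0.0122  0.4275] shift in target axes [ 0.0598 -0.0096  0.0012]
```

```bash
python3 -m creep '[{"translation":[0.008,-0.001,0],"rot":[0,0,0.2],"jaw":0.02},{"translation":[0.012,-0.002,0],"rot":[0,0,0.2],"jaw":0.02},{"translation":[0.014,-0.002,0],"rot":[0,0,0],"jaw":0.02},{"translation":[0.012,-0.002,0],"rot":[0,0,0],"jaw":0.02},{"translation":[0.009,-0.002,0],"rot":[0,0,0],"jaw":0.02},{"translation":[0.005,0,0],"rot":[0,0,0],"jaw":0.02},{"translation":[0,0,0],"rot":[0,0,0],"jaw":0.02},{"translation":[0,0,0],"rot":[0,0,0],"jaw":0.02},{"translation":[0,0,0],"rot":[0,0,0],"jaw":0.02},{"translation":[0,0,0],"rot":[0,0,0],"jaw":0.02}]'
python3 go.py 0.562 0.2717 0.365 -7.3
python3 - <<'E'
from h import *
for n in("side","wrist"):
  im=optics.get_image(n)[:,:,::-1]
  cv2.imwrite(f"pics/{n}8.png",im if n=="wrist" else cv2.resize(im[30:230,150:350],None,fx=3,fy=3,interpolation=cv2.INTER_CUBIC))
E
```

```text
clock: 16.38
position: [0.5641, 0.2681, 0.3669]
ee_rot: [2.362, 2.071, -0.0]
force: [0.3, -1.2, -5.9]
width: 0.299
t 16.3833 p [0.5641 0.2681 0.3669] F [ 0.2706 -1.1535 -5.9355] w 0.29942845403993157 J [-0.8824  0.3856  0.5332  1.3987 -0.1944  1.4096 -0.4815]
y-axis yaw -7.511943019033437 z [ 0.0002 -0.0005 -1.    ]
tool shift [ 0.0033 -0.0026  0.0019]
rot deg [ 0.0133  0.0269 -0.2119] shift in target axes [ 0.0033 -0.0025  0.0019]
```

View pics/side8.png

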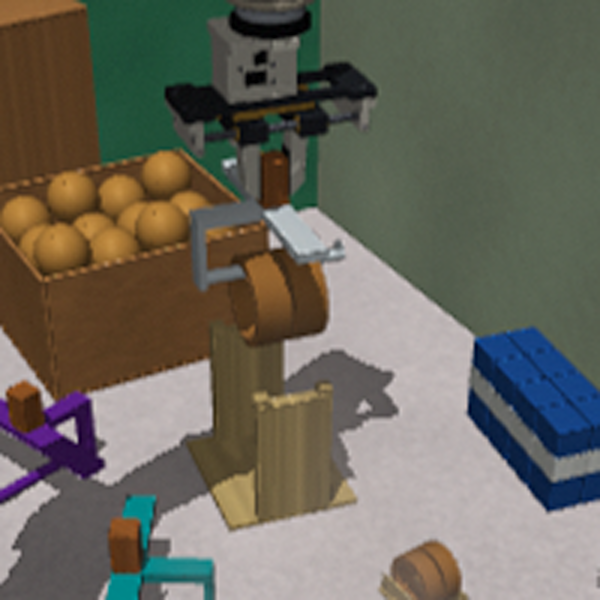

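View pics/wrist8.png

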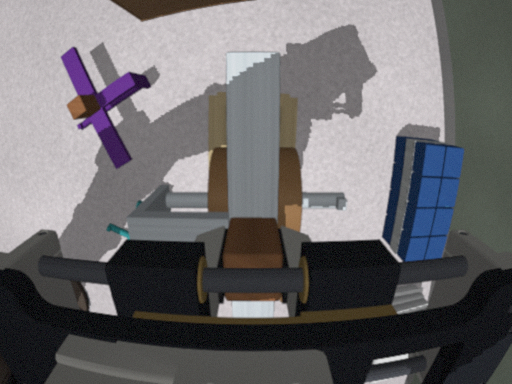

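```bash
python3 -m creep '[{"translation":[0.0025,-0.0022,0],"rot":[0,0,0.1],"jaw":0.02},{"translation":[0,0,0],"rot":[0,0,0],"jaw":0.02},{"translation":[0,0,0],"rot":[0,0,0],"jaw":0.02},{"translation":[0,0,0],"rot":[0,0,0],"jaw":0.02},{"translation":[0,0,0],"rot":[0,0,0],"jaw":0.02},{"translation":[0,0,0],"rot":[0,0,0],"jaw":0.02},{"translation":[0,0,0],"rot":[0,0,0],"jaw":0.02},{"translation":[0,0,0],"rot":[0,0,0],"jaw":0.02}]'
python3 go.py 0.562 0.2717 0.215 -7.3
```

```text
clock: 17.15
position: [0.562, 0.272, 0.3668]
ee_rot: [-2.362, -2.071, -0.0]
force: [0.7, 0.3, -5.5]
width: 0.302
t 17.15 p [0.562  0.272  0.3668] F [ 0.7474  0.2726 -5.4681] w 0.3020538895209883 J [-0.8886  0.385   0.5318  1.3995 -0.1943  1.409  -0.4891]
y-axis yaw -7.526213033281821 z [ 0.0001  0.0002 -1.    ]
tool shift [-0.0004  0.      0.1518]
rot deg [ 0.0032 -0.0096 -0.2262] shift in target axes [-0.0003  0.      0.1518]
```

```bash
python3 -m creep '[{"translation":[0,0,0.004],"rot":[0,0,-0.2],"jaw":0.02},{"translation":[0,0,0.008],"rot":[0,0,0],"jaw":0.02},{"translation":[0,0,0.008],"rot":[0,0,0],"jaw":0.02},{"translation":[0,0,0.008],"rot":[0,0,0],"jaw":0.02},{"translation":[0,0,0.008],"rot":[0,0,0],"jaw":0.02},{"translation":[0,0,0.008],"rot":[0,0,0],"jaw":0.02},{"translation":[0,0,0.008],"rot":[0,0,0],"jaw":0.02},{"translation":[0,0,0.008],"rot":[0,0,0],"jaw":0.02},{"translation":[0,0,0.008],"rot":[0,0,0],"jaw":0.02},{"translation":[0,0,0.006],"rot":[0,0,0],"jaw":0.02},{"translation":[0,0,0.002],"rot":[0,0,0],"jaw":0.02},{"translation":[0,0,0],"rot":[0,0,0],"jaw":0.02}]'
python3 go.py 0.562 0.2717 0.215 -7.3
python3 - <<'E'
from h import *
for n in("side",):
  im=optics.get_image(n)[:,:,::-1]
  cv2.imwrite(f"pics/{n}9.png",im if n=="wrist" else cv2.resize(im[60:210,170:320],None,fx=4,fy=4,interpolation=cv2.INTER_CUBIC))
E
```

```text
clock: 18.15
position: [0.5618, 0.2719, 0.2901]
ee_rot: [-2.359, -2.075, 0.002]
force: [0.1, 0.2, -5.9]
width: 0.304
t 18.15 p [0.5618 0.2719 0.2901] F [ 0.0743  0.1884 -5.8649] w 0.30437201106199396 J [-0.8825  0.4224  0.5138  1.5322 -0.2142  1.2443 -0.4651]
y-axis yaw -7.327694991903662 z [-0.0008 -0.0005 -1.    ]
tool shift [-0.0002  0.0003  0.0751]
rot deg [-0.0421  0.0359 -0.0277] shift in target axes [-0.0002  0.0003  0.0751]
```

View pics/side9.png

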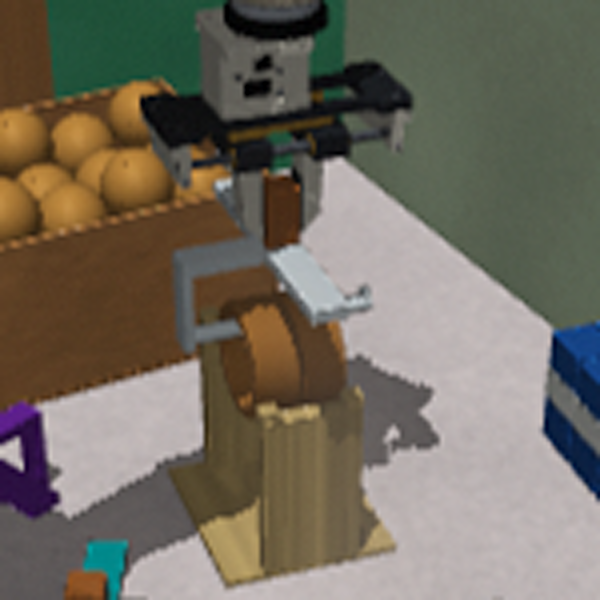

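The rolls are entering between the uprights with no contact force. Continuing down.

```bash
python3 -m creep '[{"translation":[0,0,0.004],"rot":[0,0,0],"jaw":0.02},{"translation":[0,0,0.007],"rot":[0,0,0],"jaw":0.02},{"translation":[0,0,0.008],"rot":[0,0,0],"jaw":0.02},{"translation":[0,0,0.008],"rot":[0,0,0],"jaw":0.02},{"translation":[0,0,0.008],"rot":[0,0,0],"jaw":0.02},{"translation":[0,0,0.008],"rot":[0,0,0],"jaw":0.02},{"translation":[0,0,0.008],"rot":[0,0,0],"jaw":0.02},{"translation":[0,0,0.008],"rot":[0,0,0],"jaw":0.02},{"translation":[0,0,0.008],"rot":[0,0,0],"jaw":0.02},{"translation":[0,0,0.006],"rot":[0,0,0],"jaw":0.02},{"translation":[0,0,0.002],"rot":[0,0,0],"jaw":0.02},{"translation":[0,0,0],"rot":[0,0,0],"jaw":0.02}]'
python3 -m creep '[{"translation":[0,0,0],"rot":[0,0,0],"jaw":0.02},{"translation":[0,0,0],"rot":[0,0,0],"jaw":0.02}]'
python3 go.py 0.562 0.2717 0.1887 -7.3
python3 - <<'E'
from h import *
for n in("side","top"):
  im=optics.get_image(n)[:,:,::-1]
  cv2.imwrite(f"pics/{n}10.png",cv2.resize(im[90:240,170:320] if n=="side" else im[110:230,80:240],None,fx=4,fy=4,interpolation=cv2.INTER_CUBIC))
E
```

```text
clock: 19.2
position: [0.5617, 0.2719, 0.215]
ee_rot: [-2.359, -2.075, 0.002]
force: [0.2, 0.9, -6.4]
width: 0.304
clock: 19.37
position: [0.5623, 0.2722, 0.2162]
ee_rot: [2.359, 2.075, 0.002]
force: [-0.6, -0.3, -6.6]
width: 0.298
t 19.3667 p [0.5623 0.2722 0.2162] F [-0.6055 -0.3091 -6.5521] w 0.29841881290172995 J [-0.867   0.4787  0.4907  1.6356 -0.2476  1.0886 -0.4355]
y-axis yaw -7.325313002953425 z [ 0.0009  0.0005 -1.    ]
tool shift [-0.0005 -0.0003  0.0275]
rot deg [ 0.0454 -0.0332 -0.0253] shift in target axes [-0.0005 -0.0003  0.0275]
```

View pics/side10.png

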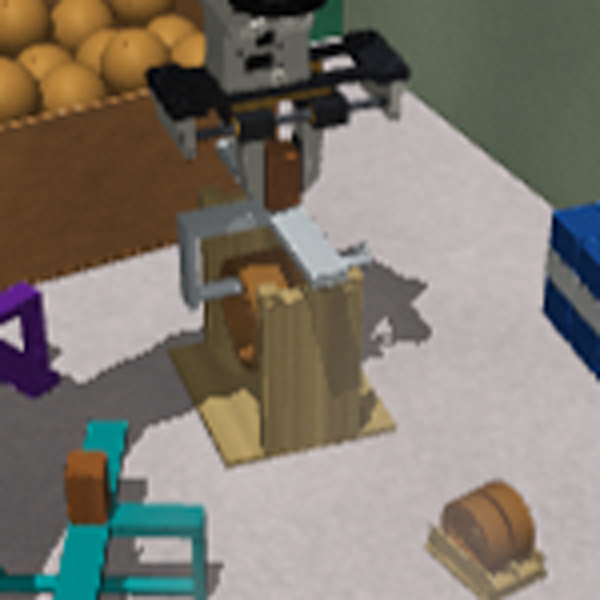

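View pics/top10.png

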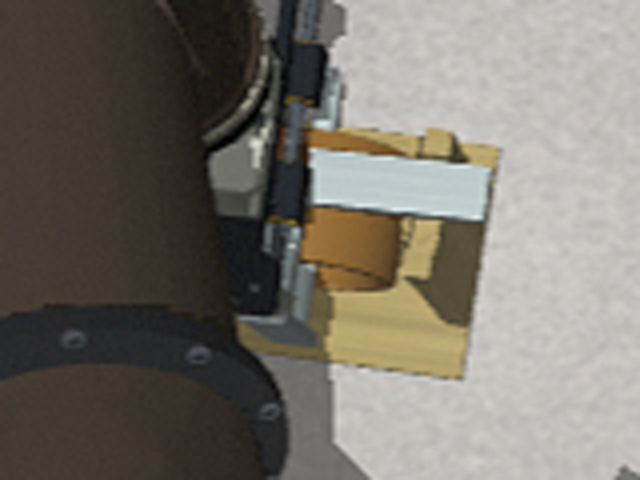

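```bash
python3 -m creep '[{"translation":[0,0,0.003],"rot":[0,0,0],"jaw":0.02},{"translation":[0,0,0.003],"rot":[0,0,0],"jaw":0.02},{"translation":[0,0,0.003],"rot":[0,0,0],"jaw":0.02},{"translation":[0,0,0.003],"rot":[0,0,0],"jaw":0.02},{"translation":[0,0,0.003],"rot":[0,0,0],"jaw":0.02},{"translation":[0,0,0.003],"rot":[0,0,0],"jaw":0.02},{"translation":[0,0,0.003],"rot":[0,0,0],"jaw":0.02},{"translation":[0,0,0.003],"rot":[0,0,0],"jaw":0.02},{"translation":[0,0,0.002],"rot":[0,0,0],"jaw":0.02},{"translation":[0,0,0],"rot":[0,0,0],"jaw":0.02},{"translation":[0,0,0],"rot":[0,0,0],"jaw":0.02}]'
python3 go.py 0.562 0.2717 0.1887 -7.3
```

```text
clock: 20.38
position: [0.5619, 0.272, 0.1897]
ee_rot: [-2.359, -2.075, 0.0]
force: [-0.2, -0.2, -5.9]
width: 0.302
t 20.3833 p [0.5619 0.272  0.1897] F [-0.1857 -0.1888 -5.9189] w 0.3023775534356764 J [-0.8594  0.5035  0.4801  1.667  -0.262   1.0357 -0.4233]
y-axis yaw -7.322953552441272 z [-0.0002 -0.0001 -1.    ]
tool shift [-0.0003  0.0001  0.001 ]
rot deg [-0.0082  0.0055 -0.023 ] shift in target axes [-0.0003  0.0001  0.001 ]
```

```bash
python3 -m creep '[{"translation":[0,0,0.001],"rot":[0,0,0],"jaw":0.02},{"translation":[0,0,0.0005],"rot":[0,0,0],"jaw":0.02},{"translation":[0,0,0],"rot":[0,0,0],"jaw":0.02},{"translation":[0,0,0],"rot":[0,0,0],"jaw":0.02}]'
python3 go.py 0.562 0.2717 0.1887 -7.3
```

```text
clock: 20.72
position: [0.5622, 0.2721, 0.1889]
ee_rot: [-2.359, -2.075, -0.001]
force: [-2.1, 0.6, 2.9]
width: 0.302
t 20.7167 p [0.5622 0.2721 0.1889] F [-2.1053  0.5873  2.9049] w 0.30245495732054606 J [-0.859   0.504   0.4798  1.668  -0.2629  1.0332 -0.4225]
y-axis yaw -7.323913860279111 z [ 0.0007  0.0006 -1.    ]
tool shift [-0.0004 -0.0002  0.0002]
rot deg [ 0.0332 -0.0398 -0.0239] shift in target axes [-0.0004 -0.0002  0.0002]
```

Seated: Fz went from -5.9 to +2.9 N at the original height. Releasing.

```bash
python3 -m creep '[{"translation":[0,0,0],"rot":[0,0,0],"jaw":0.034},{"translation":[0,0,0],"rot":[0,0,0],"jaw":0.045},{"translation":[0,0,0],"rot":[0,0,0],"jaw":0.06},{"translation":[0,0,0],"rot":[0,0,0],"jaw":0.08},{"translation":[0,0,0],"rot":[0,0,0],"jaw":0.0918},{"translation":[0,0,0],"rot":[0,0,0],"jaw":0.0918},{"translation":[0,0,0],"rot":[0,0,0],"jaw":0.0918},{"translation":[0,0,0],"rot":[0,0,0],"jaw":0.0918}]'
python3 go.py 0.562 0.2717 0.32 -7.3
```

```text
clock: 21.38
position: [0.562, 0.272, 0.1882]
ee_rot: [2.359, 2.075, 0.0]
force: [-0.5, 0.9, -0.2]
width: 0.827
t 21.3833 p [0.562  0.272  0.1882] F [-0.5068  0.9312 -0.2104] w 0.8265390551494536 J [-0.8589  0.5048  0.4795  1.6686 -0.2629  1.0326 -0.4225]
y-axis yaw -7.32538044464137 z [ 0.  0. -1.]
tool shift [-0.0003  0.     -0.1318]
rot deg [ 0.0025 -0.0008 -0.0254] shift in target axes [-0.0003  0.     -0.1318]
```

```bash
python3 -m creep '[{"translation":[0,0,0],"rot":[0,0,0],"jaw":0.0918},{"translation":[0,0,-0.004],"rot":[0,0,0],"jaw":0.0918},{"translation":[0,0,-0.01],"rot":[0,0,0],"jaw":0.0918},{"translation":[0,0,-0.012],"rot":[0,0,0],"jaw":0.0918},{"translation":[0,0,-0.012],"rot":[0,0,0],"jaw":0.0918},{"translation":[0,0,-0.015],"rot":[0,0,0],"jaw":0.0918},{"translation":[0,0,-0.015],"rot":[0,0,0],"jaw":0.0918},{"translation":[0,0,-0.015],"rot":[0,0,0],"jaw":0.0918},{"translation":[0,0,-0.015],"rot":[0,0,0],"jaw":0.0918},{"translation":[0,0,-0.015],"rot":[0,0,0],"jaw":0.0918},{"translation":[0,0,-0.01],"rot":[0,0,0],"jaw":0.0918},{"translation":[0,0,-0.005],"rot":[0,0,0],"jaw":0.0918}]'
python3 -m creep '[{"translation":[-0.02,0,0],"rot":[0,0,0],"jaw":0.0918},{"translation":[-0.03,0,0],"rot":[0,0,0],"jaw":0.0918},{"translation":[-0.03,0,0],"rot":[0,0,0],"jaw":0.0918},{"translation":[-0.03,0,0],"rot":[0,0,0],"jaw":0.0918},{"translation":[-0.03,0,0],"rot":[0,0,0],"jaw":0.0918},{"translation":[-0.03,0,0],"rot":[0,0,0],"jaw":0.0918},{"translation":[-0.03,0,0],"rot":[0,0,0],"jaw":0.0918},{"translation":[-0.02,0,0],"rot":[0,0,0],"jaw":0.0918},{"translation":[0,0,0],"rot":[0,0,0],"jaw":0.0918},{"translation":[0,0,0],"rot":[0,0,0],"jaw":0.0918},{"translation":[0,0,0],"rot":[0,0,0],"jaw":0.0918},{"translation":[0,0,0],"rot":[0,0,0],"jaw":0.0918}]'
python3 go.py
python3 - <<'E'
from h import *
for n in("side","top"):
  im=optics.get_image(n)[:,:,::-1]; cv2.imwrite(f"pics/{n}11f.png",im)
  print([(q["location"],q["score"]) for q in optics.pinpoint(n,"hanger_grip")],[(q["location"],q["score"]) for q in optics.pinpoint(n,"roll_a_center")])
  cv2.imwrite(f"pics/{n}11.png",cv2.resize(im[120:220,190:310] if n=="side" else im[110:230,80:240],None,fx=6 if n=="side" else 5,fy=6 if n=="side" else 5,interpolation=cv2.INTER_CUBIC))
E
```

```text
clock: 22.38
position: [0.5627, 0.2721, 0.3189]
ee_rot: [2.359, 2.075, 0.005]
force: [-0.1, -0.4, -0.5]
width: 0.999
clock: 23.38
position: [0.534, 0.0553, 0.3161]
ee_rot: [-2.356, -2.077, -0.0]
force: [0.9, 1.0, 0.5]
width: 1.0
t 23.3833 p [0.534  0.0553 0.3161] F [0.9217 0.9959 0.486 ] w 1.0004948130069524 J [-0.6668  0.2472  0.5922  1.7075 -0.1457  1.2313 -0.1658]
y-axis yaw -7.209015394119971 z [-0.0003  0.0004 -1.    ]
[([237.5, 136.4], 0.93), ([159.0, 162.9], 0.88), ([192.6, 213.1], 0.72)] [([237.0, 173.9], 0.77)]
[([154.3, 154.5], 0.88), ([104.8, 273.1], 0.85)] [([163.2, 171.8], 0.92)]
```

View pics/side11.png

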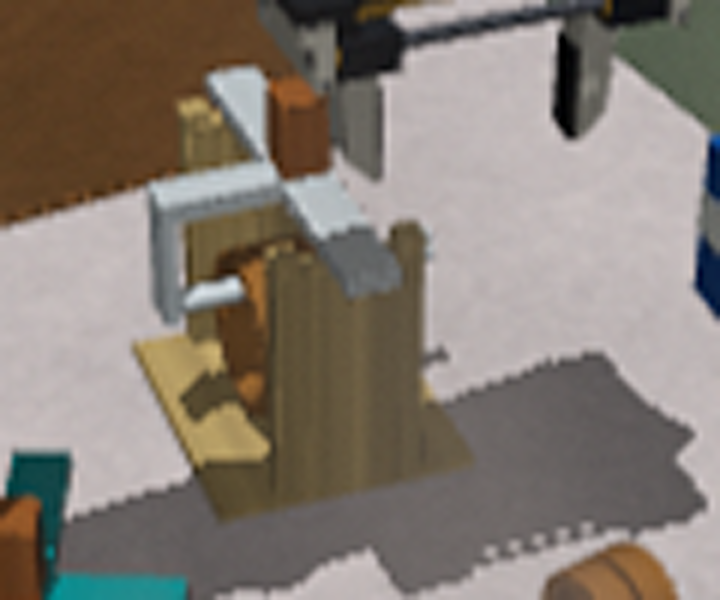

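View pics/top11.png

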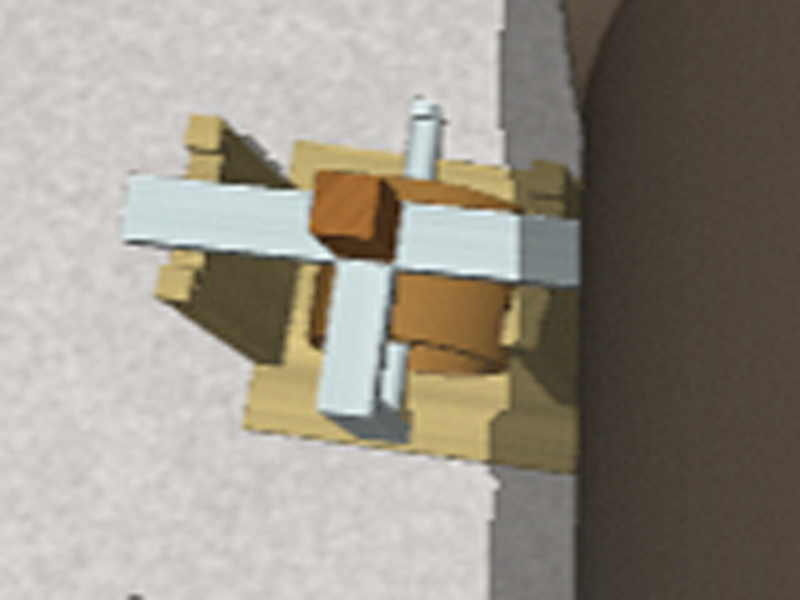

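```bash
python3 -m creep '[{"translation":[0,0,0],"rot":[0,0,0],"jaw":0.0918},{"translation":[0,0,0],"rot":[0,0,0],"jaw":0.0918},{"translation":[0,0,0],"rot":[0,0,0],"jaw":0.0918},{"translation":[0,0,0],"rot":[0,0,0],"jaw":0.0918},{"translation":[0,0,0],"rot":[0,0,0],"jaw":0.0918},{"translation":[0,0,0],"rot":[0,0,0],"jaw":0.0918},{"translation":[0,0,0],"rot":[0,0,0],"jaw":0.0918},{"translation":[0,0,0],"rot":[0,0,0],"jaw":0.0918},{"translation":[0,0,0],"rot":[0,0,0],"jaw":0.0918},{"translation":[0,0,0],"rot":[0,0,0],"jaw":0.0918},{"translation":[0,0,0],"rot":[0,0,0],"jaw":0.0918},{"translation":[0,0,0],"rot":[0,0,0],"jaw":0.0918}]'>/dev/null
python3 - <<'E'
from h import *
a=cv2.imread("pics/side11f.png")[145:195,215:255].astype(int)
L=[a]
for i in range(6): L.append(optics.get_image("side")[145:195,215:255,::-1].astype(int)); 
for i in range(6): print(np.abs(L[i+1]-L[i]).mean().round(2),np.abs(L[i+1]-L[i]).max())
E
```

```text
1.29 66
0.94 5
0.95 4
0.97 5
0.96 5
0.96 5
```

```bash
python3 go.py; python3 -c "
from cell import arm
print(arm.sign_off())"
```

```text
t 24.9833 p [0.5339 0.0538 0.3162] F [-0.4234 -0.1612 -0.6824] w 0.9981615990446074 J [-0.6656  0.2466  0.5936  1.708  -0.1454  1.2312 -0.1653]
y-axis yaw -7.326555242303583 z [-0.  0. -1.]
the job is handed in; nothing more can be done
None
```

I took the grey hanger off its stand, ran its prong through both large rolls, lifted them together and set the hanger back in the notches. I let go, backed the gripper off and handed the job in at 25.0 s; no verdict was reported.

**Final checks**
- **Hanger:** in the top and side pictures its corners are within about a pixel of where they were before the job. The jaws opened at the same pose they had closed at.
- **Rolls:** they show on the prong between the uprights and were still over the last 0.25 s of side pictures. The last side view shows the rolls partly hidden behind the upright, so I did not measure their final centres.
- **Gripper:** it read no contact force and stood about 0.22 m away.

**Disagreements along the way**
- The network put the near roll's centre 5–7 mm further right than my outline fit. A wrist-picture overlay supported the fit, so I used it.
- The first wrist picture at the hanger was taken while the arm was still settling and was about 5 mm off. I took it again before grasping.
- In the last still-picture check, the first pair of side pictures, taken about 1.4 s apart, showed a small change (a few pixels of up to 66 grey levels). It was gone in the later pictures. It could be slight sway dying out or a shadow edge.

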